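# Find the full money box and stow it in the till tray

## Robot

A 6-joint arm with a two-finger parallel gripper is mounted at the origin on the work surface. World frame = base frame: x ahead of the robot, y to its left, z up, the work surface at z = 0. Lengths are in m, angles in degrees, forces in N, time in s.
With the tool pointing down it reaches from about 0.25 to 0.725 m from the base axis. Payload 9.7 kg.
Tool frame: the origin (TCP) lies at the centre of the arm's flange, where the gripper is bolted on; the fingertips stand 173 mm ahead of it and the grasp point (between the pads) lies bot.grip_depth ahead of it (bot.grip_depth is the distance from the TCP to the grasp point, in m); z points along the fingers, y is the direction in which the jaws open and shut (so a half turn about z gives the same grasp; the last joint's range is limited). The gripper opens to 85 mm and grips with 20 to 120 N. Pads are 22 mm wide; open, the fingers measure 114 mm over their backs; the gripper's body (76 mm by 85 mm) begins 54 mm behind the grasp point. The pads swing forward as they close: fully open they stand 13 mm farther back than shut.
Start: joints at [69.844, 4.979, 10.078, 95.1, 0, 90], TCP at [0.19, 0.516, 0.405] pointing down, gripper open.
Joint ranges: [-179.16, 179.16], [-48.56, 103.87], [-65.8, 70.77], [-126.05, 130.52], [-82.76, 87.17], [-180, 180]. Speed limits (degrees/s): [127.2, 127.2, 147.25, 180, 180, 180].

## Interface

Orientations are given as [roll, pitch, yaw] about the fixed x, y, z axes, in that order (R = Rz(yaw) Ry(pitch) Rx(roll)).
In Python, from workcell import status, viewer, bot gives the robot as it stands. The module is installed in compiled form; this text tells all that it offers.
- The arm moves only by the tool move_arm, never from a script. Its argument "commands" is a list of rows, each an object with "claw": the gripper's target within -1 to 1 (fully open at 1, half-way at 0, shut at -1); "travel": the shift along the tool's x, y, z in cm, a list of three; "turn": the turn about the tool's z in degrees. A call has 1 to 5 rows; each row shifts and turns the commanded pose from where the row before left it, along the tool's axes as they then stand; what a row does not reach is not made up. A row lasts 1/12 s, in which the tool goes at most 41.7 mm and 7.16 degrees, less where a joint would pass 70% of its speed; a pose out of reach is approached as far as the arm can. A call is refused whole if a number of a shift passes 4.17 or a number of a turn 7.16, either way. A call with a gripper value outside its range is refused whole. The fingers move at their own pace and stop on an object; "squeeze" is the grip in N (left out, the last holds). Time passes only in rows, so rows that do not move let the fingers close. It gives the time, the measured TCP pose, the force and the opening at its end, in the units of the state.
- status.get_obs(): the state, without advancing time (a new reading comes with each control period).
- viewer.camera(name): name is "scene" or "top" or "wrist"; returns the picture (384x512x3 uint8, blue, green, red); there is no depth.
- viewer.camera_params(name): a dict with "camera_matrix" (3x3 intrinsics, pixels), "xyz" and "rotation" of the camera in the world. Camera axes: x right, y up, looking along -z (the intrinsics and any distortion apply to the point x, -y, -z); pixel columns grow to the right and rows downward; lengths in m; the calibration is good to about 2 mm. The wrist camera is an equidistant fisheye: a pixel r from the principal point sees the ray r / f radians off the axis. A picture is of the moment at which its call begins: read the wrist's pose just before it. camera_params takes no time and is no camera call; for the wrist camera it gives the pose at the moment of the call.
- bot.job_done(): hands the job in, once; it reports no verdict.
The state is a dict: "time": time; "q": joint angles; "qd": joint speeds; "joint_efforts": joint torques, N m; "ee_pos": TCP position; "tcp_rot": TCP orientation; "wrist_force": force on the tool from outside, world axes, zero at the start; "torque": the same for the moment, N m; "opening": finger opening in m.
Only numpy, scipy, OpenCV 4.12 (cv2) and the standard library are available. Lean on these libraries where they do the work, as an engineer would, in place of code of your own. Each camera call takes 0.05 s, during which the arm holds its last target.

## Task

One of the four look-alike wooden money boxes is full of coins: find out which by its weight. Move the toy truck out of the dark till tray and stand it on its wheels on the display plank, then stand the full money box upright in the tray; the empty boxes must be left standing where they were (put back anything you lift). Keep the boxes upright, set them down without dropping them, and do not push the disc, the offcut or the screwdriver about.

Things in the scene. Friction and masses are not known exactly. Their poses are not given: they have to be found in the camera images.
- box0: closed wooden money box, one of four exact look-alikes: 80 mm (its x) by 54 mm (its y) by 90 mm high, light wood with a darker top and a coin slot, vertical sides, standing on the table. Origin: centre of the underside; z up. Three are empty (0.18 to 0.27 kg each); one, any of them, holds an unseen coin roll in its middle (0.43 to 0.62 kg in all).
- box1: closed wooden money box, one of four exact look-alikes: 80 mm (its x) by 54 mm (its y) by 90 mm high, light wood with a darker top and a coin slot, vertical sides, standing on the table. Origin: centre of the underside; z up. Three are empty (0.18 to 0.27 kg each); one, any of them, holds an unseen coin roll in its middle (0.43 to 0.62 kg in all).
- box2: closed wooden money box, one of four exact look-alikes: 80 mm (its x) by 54 mm (its y) by 90 mm high, light wood with a darker top and a coin slot, vertical sides, standing on the table. Origin: centre of the underside; z up. Three are empty (0.18 to 0.27 kg each); one, any of them, holds an unseen coin roll in its middle (0.43 to 0.62 kg in all).
- box3: closed wooden money box, one of four exact look-alikes: 80 mm (its x) by 54 mm (its y) by 90 mm high, light wood with a darker top and a coin slot, vertical sides, standing on the table. Origin: centre of the underside; z up. Three are empty (0.18 to 0.27 kg each); one, any of them, holds an unseen coin roll in its middle (0.43 to 0.62 kg in all).
- tray: till tray, fixed to the table: a dark wooden open tray, outside 156 mm (its x) by 116 mm (its y), walls 8 mm thick and 30 mm high, inside 140 by 100 mm, inner floor 10 mm above the table. Origin: centre of its underside; z up. At the start the toy truck stands in it.
- plank: display plank, fixed to the table: a plain light wooden slab, 190 mm (its x) by 125 mm (its y), top 18 mm above the table, empty at the start. Origin: centre of its underside; z up.
- truck: wooden toy truck, 116 mm long (its x, cab at +x), 62 mm wide over the wheels, 74 mm high, 0.17 to 0.29 kg; rigid, wheels do not turn. Its load, the place to grip, is a plain block 44 mm wide (y), x = -56 to +20 mm, z = 28 to 74 mm. Wheels 32 mm across, 36 mm ahead of and behind the origin. Origin: under its middle at the foot of the wheels; z up.
- disc: loose bystander: wooden disc, 56 mm across, 12 mm thick, lying among the money boxes; origin under its centre
- offcut: loose bystander: wooden offcut, 85 by 42 by 18 mm, lying on the table; origin under its centre
- screwdriver: loose bystander: screwdriver, 200 mm long (its x, handle at -x), 26 mm thick, lying on the table; origin under its middle
Things that resemble listed ones, but are neither listed nor needed, are in the scene too. What is shaped like the box2 but blue is not meant. What is shaped like the box1 but green is not meant.

How it is judged (in metres and radians):
On the way, in this order (a step that is already met when the one before it is completed fails the run):
1. the toy truck stands on its wheels on the display plank, let go (contact force between truck and plank above 0.5 N and z of truck in the frame of plank between 0.014 and 0.022 m and angle between truck's own z axis and vertical below 0.1 rad and linear speed of truck below 0.02 m/s and contact force between truck and the fingers below 0.05 N), for 0.2 s.
2. the full money box stands upright on the floor of the till tray, the empty ones where they were (angle between each of box0, box1, box2, box3's own z axis and vertical below 0.1 rad and linear speed of each of box0, box1, box2, box3 below 0.02 m/s and ((contact force between box0 and tray above 3.4 N and z of box0 in the frame of tray below 0.014 m and horizontal distance between box0 and tray below 0.07 m and distance of each of box1, box2, box3 from where it was at the start of the episode below 0.05 m) or (contact force between box1 and tray above 3.4 N and z of box1 in the frame of tray below 0.014 m and horizontal distance between box1 and tray below 0.07 m and distance of each of box0, box2, box3 from where it was at the start of the episode below 0.05 m) or (contact force between box2 and tray above 3.4 N and z of box2 in the frame of tray below 0.014 m and horizontal distance between box2 and tray below 0.07 m and distance of each of box0, box1, box3 from where it was at the start of the episode below 0.05 m) or (contact force between box3 and tray above 3.4 N and z of box3 in the frame of tray below 0.014 m and horizontal distance between box3 and tray below 0.07 m and distance of each of box0, box1, box2 from where it was at the start of the episode below 0.05 m))), for 0.2 s.
At the end, for the whole second after the job is handed in: The toy truck rests on its wheels on top of the display plank (upright within 0.1 rad); the full money box stands upright (within 0.1 rad) on the inner floor of the till tray; the three empty boxes stand upright (within 0.1 rad) within 50 mm of where they started; all at rest (all of step 2 and contact force between truck and plank above 0.5 N and z of truck in the frame of plank between 0.014 and 0.022 m and angle between truck's own z axis and vertical below 0.1 rad and linear speed of truck below 0.02 m/s); the robot touches nothing.
It fails at once if a money box is tipped by more than 0.5 rad (angle between any of box0, box1, box2, box3's own z axis and vertical above 0.5 rad).
It fails at once if a money box is dropped: it comes down faster than 0.7 m/s within 50 mm of the table ((linear speed of box0 above 0.7 m/s and height (world z) of box0 below 0.05 m) or (linear speed of box1 above 0.7 m/s and height (world z) of box1 below 0.05 m) or (linear speed of box2 above 0.7 m/s and height (world z) of box2 below 0.05 m) or (linear speed of box3 above 0.7 m/s and height (world z) of box3 below 0.05 m)).
It fails at once if a bystander (disc, offcut, screwdriver) is moved by more than 40 mm (distance of any of disc, offcut, screwdriver from where it was at the start of the episode above 0.04 m).
It also fails if it takes over 72 s, if anything falls off the work surface, if the arm or the gripper's body presses on something with over 40 N, if the wrist force passes 120 N, or if a joint passes its speed limit or range.

## Working session

There is one attempt and no reset: what is moved stays moved. The work goes in short steps, Python scripts to look and compute and a tool call to move; the robot and the scene stay as the last step left them, time stands still between calls to the robot, and variables do not carry over. Pictures are saved under pics/ and viewed, and the job is handed in when it is done.

Besides the shell and the picture viewer there is one more tool, called after "Request:" as name(argument=value, ...) on one line, values as JSON. move_arm: Moves the arm, as the interface text tells. Its arguments: {"type":"object","properties":{"commands":{"type":"array"},"squeeze":{"type":"number"}},"required":["commands"]}

```bash
mkdir -p pics; python3 - <<'E'
from workcell import status, viewer, bot
import cv2
print(bot.grip_depth); print(status.get_obs())
for n in ["scene","top"]:
    im=viewer.camera(n); cv2.imwrite(f"pics/{n}0.png",im); print(n,viewer.camera_params(n))
print(viewer.camera_params("wrist"))
E
```

```text
0.1547
{'time': 0.0, 'q': array([6.98445459e+01, 5.01032089e+00, 1.00336523e+01, 9.50979748e+01,
       2.15996227e-03, 8.99995360e+01]), 'qd': array([-0.03125483, -0.06754439,  0.01253024,  0.02494709, -0.05448557,
        0.01249116]), 'joint_efforts': array([ 3.58359648e-03, -5.20388818e+01,  4.64802074e+01,  1.65407202e-02,
        6.48153446e-05, -1.30396845e-06]), 'ee_pos': array([0.18950956, 0.51632248, 0.4039832 ]), 'tcp_rot': array([-1.79925357e+02, -2.16056494e-03,  1.59845007e+02]), 'wrist_force': array([ 0.01529126, -0.35726699, -1.25113624]), 'torque': array([-0.01449819, -0.03523972, -0.00715723]), 'opening': 0.08531635861339924}
scene {'camera_matrix': array([[404.52412957,   0.        , 255.35122869],
       [  0.        , 404.52412957, 190.31842733],
       [  0.        ,   0.        ,   1.        ]]), 'xyz': array([1.59209569, 0.02920344, 0.68128256]), 'rotation': array([58.20275565, -1.30273884, 93.15198478])}
top {'camera_matrix': array([[495.64964365,   0.        , 247.69030254],
       [  0.        , 495.64964365, 189.93175083],
       [  0.        ,   0.        ,   1.        ]]), 'xyz': array([ 0.36775067, -0.01652735,  1.28610176]), 'rotation': array([ 10.14293146,   0.67284122, -88.42986356])}
{'camera_matrix': array([[297.31863964,   0.        , 262.22934381],
       [  0.        , 297.31863964, 191.13662724],
       [  0.        ,   0.        ,   1.        ]]), 'xyz': array([0.12688728, 0.53845462, 0.37352848]), 'rotation': array([-1.53257335e+01,  6.77434304e-02,  6.98072683e+01])}
```

View pics/top0.png

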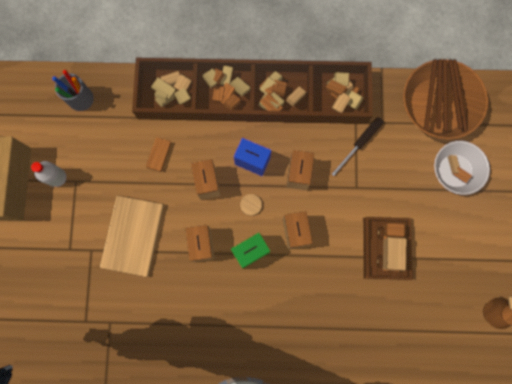

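View pics/scene0.png

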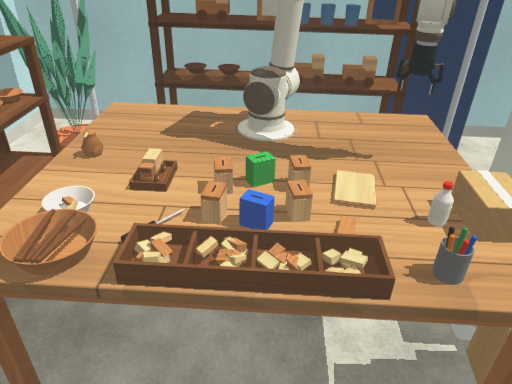

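```bash
cat > h.py <<'E'
import numpy as np, cv2
from scipy.spatial.transform import Rotation as R
from workcell import status, viewer, bot
def rot(e): return R.from_euler('xyz',e,degrees=True).as_matrix()
def ray(P,u,v,fish=False):
    K=P['camera_matrix']; a=(u-K[0,2])/K[0,0]; b=(v-K[1,2])/K[1,1]
    if fish:
        th=np.hypot(a,b); s=np.sin(th)/th if th>1e-9 else 1
        d=np.array([a*s,-b*s,-np.cos(th)])
    else: d=np.array([a,-b,-1.])
    return P['xyz'],rot(P['rotation'])@d
def plane(P,u,v,z,fish=False):
    o,d=ray(P,u,v,fish); return o+d*(z-o[2])/d[2]
E
python3 - <<'E'
from h import *
im=cv2.imread('pics/top0.png')
c=im[130:290,90:430]; 
cv2.imwrite('pics/a.png',cv2.resize(im[140:280,175:335],None,fx=4.8,fy=4.2,interpolation=cv2.INTER_CUBIC))
cv2.imwrite('pics/b.png',cv2.resize(im[205:290,355:425],None,fx=7,fy=7,interpolation=cv2.INTER_CUBIC))
cv2.imwrite('pics/c.png',cv2.resize(im[190:280,90:180],None,fx=6,fy=6,interpolation=cv2.INTER_CUBIC))
P=viewer.camera_params('top')
for n,u,v,z in [('A',205,178,.09),('B',300,168,.09),('C',200,243,.09),('D',299,230,.09),('disc',251,204,.012),('plank',132,236,.018),('tray',389,248,.03),('load',395,255,.084),('blue',253,155,.09),('green',251,250,.09)]: print(n,plane(P,u,v,z).round(3))
E
```

```text
A [0.608 0.109 0.09 ]
B [ 0.64  -0.124  0.09 ]
C [0.449 0.115 0.09 ]
D [ 0.486 -0.123  0.09 ]
disc [ 0.558 -0.005  0.012]
plank [0.467 0.298 0.018]
tray [ 0.453 -0.355  0.03 ]
load [ 0.433 -0.354  0.084]
blue [ 0.67  -0.007  0.09 ]
green [ 0.435 -0.009  0.09 ]
```

View pics/a.png

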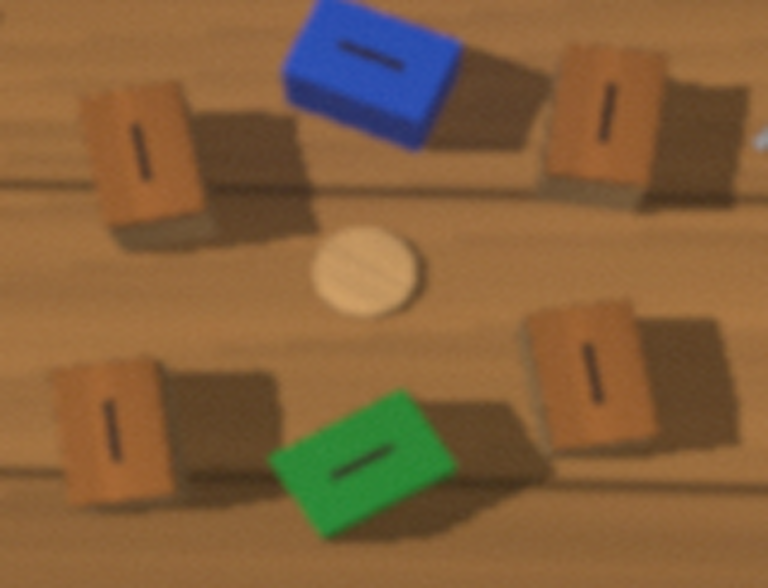

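View pics/b.png

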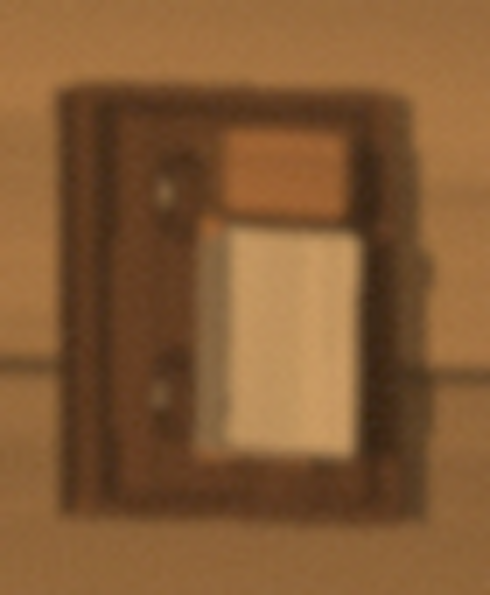

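View pics/c.png

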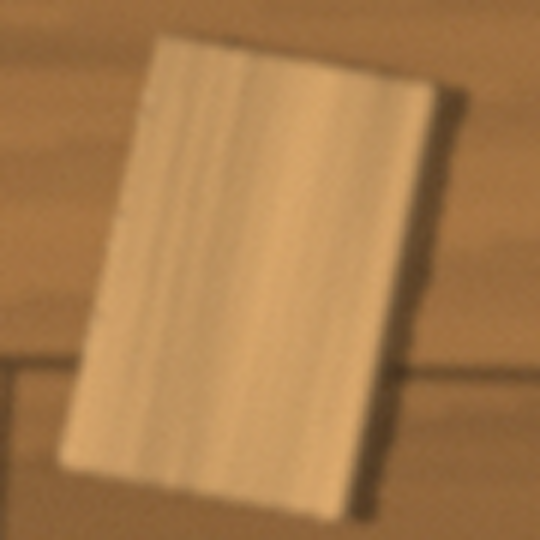

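```bash
python3 - <<'E'
from h import *
P=viewer.camera_params('top')
def f(n,c,z,fx,fy,u0,v0):
    p=np.array([plane(P,u0+(x+.5)/fx-.5,v0+(y+.5)/fy-.5,z)[:2] for x,y in c])
    lx=((p[0]-p[3])+(p[1]-p[2]))/2; ly=((p[0]-p[1])+(p[3]-p[2]))/2
    print(n,p.mean(0).round(4),'L',np.hypot(*lx).round(3),np.degrees(np.arctan2(lx[1],lx[0])).round(1),'W',np.hypot(*ly).round(3),np.degrees(np.arctan2(ly[1],ly[0])).round(1)-90)
a=(4.8,4.2,175,140)
f('A',[(80,95),(182,83),(205,212),(108,232)],.09,*a)
f('B',[(565,45),(667,50),(650,187),(548,172)],.09,*a)
f('C',[(50,368),(158,357),(172,495),(70,505)],.09,*a)
f('D',[(527,313),(630,300),(655,437),(555,452)],.09,*a)
f('load',[(230,225),(362,230),(355,455),(222,455)],.084,7,7,355,205)
f('tray',[(60,92),(410,100),(418,515),(65,515)],.03,7,7,355,205)
f('plank',[(157,38),(435,88),(340,520),(60,465)],.018,6,6,90,190)
E
```

```text
A [0.6121 0.1107] L 0.081 11.8 W 0.052 12.0
B [ 0.6432 -0.127 ] L 0.08 -5.8 W 0.053 -5.099999999999994
C [0.4504 0.1195] L 0.079 8.8 W 0.053 8.0
D [ 0.4887 -0.1204] L 0.08 10.1 W 0.052 10.5
load [ 0.4371 -0.3575] L 0.078 -3.3 W 0.045 0.4000000000000057
tray [ 0.453  -0.3537] L 0.15 -0.4 W 0.126 0.9000000000000057
plank [0.4681 0.3006] L 0.186 -8.8 W 0.123 -9.0
```

```bash
cat >> h.py <<'E'
def plan(x,y,z,yaw=None,step=4.1):
    "target of grasp point; prints tool shift total (after turn), rows"
    s=status.get_obs(); p=s['ee_pos']; y0=s['tcp_rot'][2]; 
    if yaw is None: yaw=y0
    turn=-((yaw-y0+180)%360-180)
    d=np.array([x,y,z+bot.grip_depth])-p
    M=R.from_euler('xyz',[180,0,yaw],degrees=True).as_matrix()
    t=M.T@d*100; n=int(np.ceil(np.linalg.norm(t)/step))
    print('t',round(s['time'],2),'pos',p.round(4),'rpy',s['tcp_rot'].round(2),'op',round(s['opening'],4))
    print('turn first',round(turn,2),'total cm',t.round(2),'rows',n,'each',(t/max(n,1)).round(3))
E
python3 - <<'E'
from h import *
plan(.437,-.3575,.20,179)
E
```

```text
t 0.1 pos [0.1895 0.5163 0.404 ] rpy [-179.93   -0.    159.84] op 0.0856
turn first -19.16 total cm [-26.27 -86.94   4.93] rows 23 each [-1.142 -3.78   0.215]
```

Request:
move_arm(commands=[{"claw": 1, "travel": [0, 0, 0], "turn": -6.4}, {"claw": 1, "travel": [0, 0, 0], "turn": -6.4}, {"claw": 1, "travel": [0, 0, 0], "turn": -6.4}], squeeze=50)

```text
time: 0.35
ee_pos: [0.1895, 0.5163, 0.4043]
tcp_rot: [-180.0, -0.0, 179.4]
wrist_force: [-0.3, -0.2, 0.4]
opening: 0.0856
```

Request:
move_arm(commands=[{"claw": 1, "travel": [-1.1, -3.7, 0.2], "turn": 0}, {"claw": 1, "travel": [-1.1, -3.7, 0.2], "turn": 0}, {"claw": 1, "travel": [-1.1, -3.7, 0.2], "turn": 0}, {"claw": 1, "travel": [-1.1, -3.7, 0.2], "turn": 0}, {"claw": 1, "travel": [-1.1, -3.7, 0.2], "turn": 0}])

```text
time: 0.77
ee_pos: [0.2413, 0.3288, 0.3941]
tcp_rot: [-180.0, -0.0, 179.1]
wrist_force: [1.4, 0.6, 0.7]
opening: 0.0855
```

Request:
move_arm(commands=[{"claw": 1, "travel": [-1.1, -3.7, 0.2], "turn": 0}, {"claw": 1, "travel": [-1.1, -3.7, 0.2], "turn": 0}, {"claw": 1, "travel": [-1.1, -3.7, 0.2], "turn": 0}, {"claw": 1, "travel": [-1.1, -3.7, 0.2], "turn": 0}, {"claw": 1, "travel": [-1.1, -3.7, 0.2], "turn": 0}])

```text
time: 1.18
ee_pos: [0.293, 0.1428, 0.3845]
tcp_rot: [180.0, 0.0, 179.1]
wrist_force: [0.6, -0.2, -0.7]
opening: 0.0853
```

Request:
move_arm(commands=[{"claw": 1, "travel": [-1.1, -3.7, 0.2], "turn": 0}, {"claw": 1, "travel": [-1.1, -3.7, 0.2], "turn": 0}, {"claw": 1, "travel": [-1.1, -3.7, 0.2], "turn": 0}, {"claw": 1, "travel": [-1.1, -3.7, 0.2], "turn": 0}, {"claw": 1, "travel": [-1.1, -3.7, 0.2], "turn": 0}])

```text
time: 1.6
ee_pos: [0.3449, -0.0434, 0.3746]
tcp_rot: [180.0, 0.0, 179.0]
wrist_force: [2.0, 1.9, 0.2]
opening: 0.0852
```

Request:
move_arm(commands=[{"claw": 1, "travel": [-1.1, -3.7, 0.2], "turn": 0}, {"claw": 1, "travel": [-1.1, -3.7, 0.2], "turn": 0}, {"claw": 1, "travel": [-1.1, -3.7, 0.2], "turn": 0}, {"claw": 1, "travel": [-1.1, -3.7, 0.2], "turn": 0}, {"claw": 1, "travel": [-1.1, -3.7, 0.2], "turn": 0}])

```text
time: 2.02
ee_pos: [0.397, -0.2294, 0.3643]
tcp_rot: [180.0, -0.0, 179.0]
wrist_force: [1.5, 0.7, 0.4]
opening: 0.0855
```

Request:
move_arm(commands=[{"claw": 1, "travel": [-1.1, -3.7, 0.2], "turn": 0}, {"claw": 1, "travel": [0, 0, 0], "turn": 0}, {"claw": 1, "travel": [0, 0, 0], "turn": 0}, {"claw": 1, "travel": [0, 0, 0], "turn": 0}])

```text
time: 2.35
ee_pos: [0.4073, -0.2643, 0.3623]
tcp_rot: [179.9, -0.1, 179.0]
wrist_force: [0.4, -0.3, 0.1]
opening: 0.0851
```

```bash
python3 - <<'E'
from h import *
plan(.437,-.3575,.20,179)
cv2.imwrite('pics/w1.png',viewer.camera('wrist'))
E
```

```text
t 2.35 pos [ 0.4073 -0.2643  0.3623] rpy [ 1.7995e+02 -6.0000e-02  1.7901e+02] op 0.0851
turn first 0.01 total cm [-3.13 -9.27  0.76] rows 3 each [-1.043 -3.09   0.252]
```

View pics/w1.png

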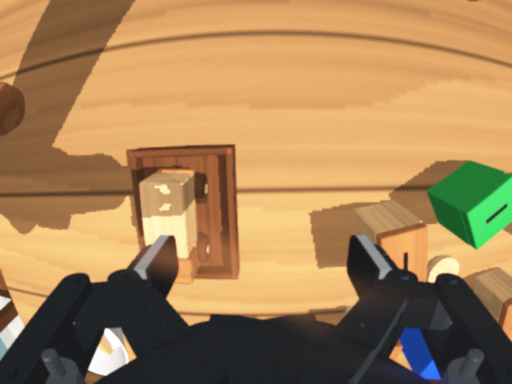

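Request:
move_arm(commands=[{"claw": 1, "travel": [-1.05, -3.1, 1.5], "turn": 0}, {"claw": 1, "travel": [-1.05, -3.1, 1.5], "turn": 0}, {"claw": 1, "travel": [-1.05, -3.1, 1.5], "turn": 0}, {"claw": 1, "travel": [0, 0, 0], "turn": 0}, {"claw": 1, "travel": [0, 0, 0], "turn": 0}])

```text
time: 2.82
ee_pos: [0.4376, -0.3576, 0.3166]
tcp_rot: [179.9, -0.1, 179.1]
wrist_force: [-0.2, -0.1, 0.8]
opening: 0.0857
```

```bash
python3 - <<'E'
from h import *
plan(.437,-.3575,.060,179)
print(viewer.camera_params('wrist'))
cv2.imwrite('pics/w2.png',viewer.camera('wrist'))
E
```

```text
t 2.82 pos [ 0.4376 -0.3576  0.3166] rpy [ 1.7991e+02 -1.0000e-01  1.7905e+02] op 0.0857
turn first 0.05 total cm [6.000e-02 1.000e-02 1.019e+01] rows 3 each [1.900e-02 3.000e-03 3.397e+00]
{'camera_matrix': array([[297.31863964,   0.        , 262.22934381],
       [  0.        , 297.31863964, 191.13662724],
       [  0.        ,   0.        ,   1.        ]]), 'xyz': array([ 0.37081747, -0.35732547,  0.28617904]), 'rotation': array([-15.22636045,  -0.08920167,  89.01563798])}
```

View pics/w2.png

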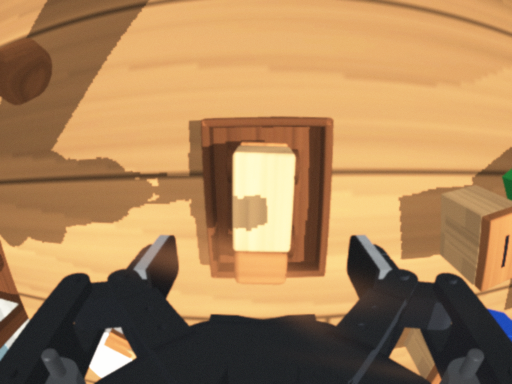

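```bash
python3 - <<'E'
from h import *
P=viewer.camera_params('wrist')
for n,c,z in [('load',[(233,152),(296,152),(290,250),(233,250)],.084),('tray',[(202,119),(333,119),(325,275),(213,278)],.03)]:
    p=np.array([plane(P,u,v,z,True)[:2] for u,v in c]); print(n,p.round(4).tolist(),p.mean(0).round(4))
E
```

```text
load [[0.398, -0.3773], [0.3987, -0.3338], [0.4733, -0.3372], [0.4725, -0.3806]] [ 0.4356 -0.3572]
tray [[0.3753, -0.409], [0.3769, -0.2949], [0.5308, -0.2953], [0.5319, -0.4094]] [ 0.4537 -0.3521]
```

Request:
move_arm(commands=[{"claw": 1, "travel": [0.2, 0, 3.4], "turn": 1.5}, {"claw": 1, "travel": [0, 0, 3.4], "turn": 0}, {"claw": 1, "travel": [0, 0, 3.2], "turn": 0}, {"claw": -1, "travel": [0, 0, 0], "turn": 0}, {"claw": -1, "travel": [0, 0, 0], "turn": 0}], squeeze=50)

```text
time: 3.28
ee_pos: [0.4352, -0.3565, 0.2183]
tcp_rot: [180.0, -0.1, 177.6]
wrist_force: [-0.3, 1.1, 1.4]
opening: 0.0639
```

Request:
move_arm(commands=[{"claw": -1, "travel": [0, 0, 0], "turn": 0}, {"claw": -1, "travel": [0, 0, 0], "turn": 0}, {"claw": -1, "travel": [0, 0, 0], "turn": 0}, {"claw": -1, "travel": [0, 0, 0], "turn": 0}])

```text
time: 3.62
ee_pos: [0.4361, -0.3581, 0.2211]
tcp_rot: [-179.9, 0.2, 177.6]
wrist_force: [-1.7, 3.7, 8.6]
opening: 0.0435
```

Request:
move_arm(commands=[{"claw": -1, "travel": [0, 0, -1], "turn": 0}, {"claw": -1, "travel": [0, 0, -3], "turn": 0}, {"claw": -1, "travel": [0, 0, -4], "turn": 0}, {"claw": -1, "travel": [0, 0, -4], "turn": 0}, {"claw": -1, "travel": [0, 0, -2], "turn": 0}])

```text
time: 4.03
ee_pos: [0.4353, -0.3578, 0.3645]
tcp_rot: [-179.8, 0.3, 177.5]
wrist_force: [1.1, 0.1, -2.7]
opening: 0.0441
```

Request:
move_arm(commands=[{"claw": -1, "travel": [0, 0, 0], "turn": 0}, {"claw": -1, "travel": [0, 0, 0], "turn": 0}])

```text
time: 4.2
ee_pos: [0.4356, -0.358, 0.36]
tcp_rot: [-179.9, 0.2, 177.5]
wrist_force: [0.0, 0.2, -3.0]
opening: 0.0435
```

```bash
python3 - <<'E'
from h import *
plan(.450,.303,.18,171.5)
cv2.imwrite('pics/w3.png',viewer.camera('wrist'))
E
```

```text
t 4.2 pos [ 0.4356 -0.358   0.36  ] rpy [-1.7987e+02  1.7000e-01  1.7754e+02] op 0.0435
turn first 6.04 total cm [ 8.34 65.59  2.53] rows 17 each [0.491 3.858 0.149]
```

View pics/w3.png

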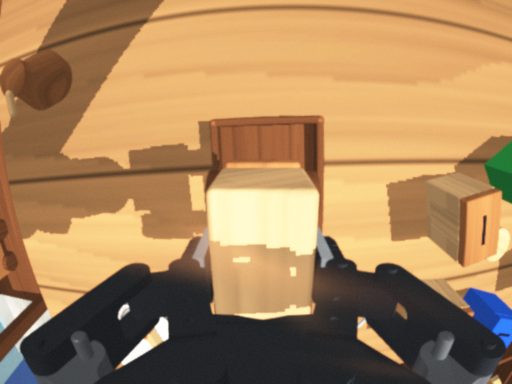

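Request:
move_arm(commands=[{"claw": -1, "travel": [0, 0, 0], "turn": 6.0}, {"claw": -1, "travel": [0.2, 1.9, 0], "turn": 0}, {"claw": -1, "travel": [0.5, 3.8, 0], "turn": 0}, {"claw": -1, "travel": [0.5, 3.8, 0], "turn": 0}, {"claw": -1, "travel": [0.5, 3.8, 0], "turn": 0}])

```text
time: 4.67
ee_pos: [0.4376, -0.2226, 0.3556]
tcp_rot: [179.9, -0.2, 171.5]
wrist_force: [0.8, -0.1, -2.3]
opening: 0.0436
```

Request:
move_arm(commands=[{"claw": -1, "travel": [0.5, 3.8, 0], "turn": 0}, {"claw": -1, "travel": [0.5, 3.8, 0], "turn": 0}, {"claw": -1, "travel": [0.5, 3.8, 0], "turn": 0}, {"claw": -1, "travel": [0.5, 3.8, 0], "turn": 0}, {"claw": -1, "travel": [0.5, 3.8, 0], "turn": 0}])

```text
time: 5.08
ee_pos: [0.4406, -0.0305, 0.3561]
tcp_rot: [-180.0, -0.1, 171.5]
wrist_force: [0.7, -0.9, -2.6]
opening: 0.0437
```

Request:
move_arm(commands=[{"claw": -1, "travel": [0.5, 3.8, 0], "turn": 0}, {"claw": -1, "travel": [0.5, 3.8, 0], "turn": 0}, {"claw": -1, "travel": [0.5, 3.8, 0], "turn": 0}, {"claw": -1, "travel": [0.5, 3.8, 0], "turn": 0}, {"claw": -1, "travel": [0.5, 3.8, 0], "turn": 0}])

```text
time: 5.5
ee_pos: [0.4438, 0.1612, 0.3561]
tcp_rot: [-179.9, -0.1, 171.5]
wrist_force: [1.8, -0.7, -2.5]
opening: 0.0435
```

Request:
move_arm(commands=[{"claw": -1, "travel": [0.5, 3.8, 0], "turn": 0}, {"claw": -1, "travel": [0.5, 3.8, 0], "turn": 0}, {"claw": -1, "travel": [0.4, 1.9, 0], "turn": 0}, {"claw": -1, "travel": [0, 0, 0], "turn": 0}, {"claw": -1, "travel": [0, 0, 0], "turn": 0}])

```text
time: 5.92
ee_pos: [0.4443, 0.2563, 0.3558]
tcp_rot: [-179.9, -0.2, 171.7]
wrist_force: [-0.6, -0.4, -2.2]
opening: 0.0434
```

```bash
python3 - <<'E'
from h import *
plan(.450,.303,.0744,171.5)
cv2.imwrite('pics/w4.png',viewer.camera('wrist'))
E
```

```text
t 5.92 pos [0.4443 0.2563 0.3558] rpy [-1.7987e+02 -1.5000e-01  1.7168e+02] op 0.0434
turn first 0.18 total cm [ 0.12  4.71 12.67] rows 4 each [0.031 1.177 3.167]
```

View pics/w4.png

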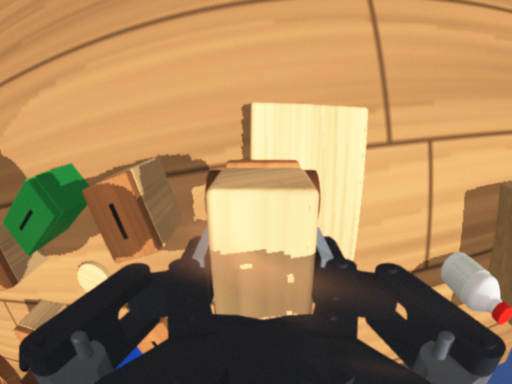

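Request:
move_arm(commands=[{"claw": -1, "travel": [0, 2.4, 0], "turn": 0}, {"claw": -1, "travel": [0.1, 2.3, 1], "turn": 0}, {"claw": -1, "travel": [0, 0, 4], "turn": 0}, {"claw": -1, "travel": [0, 0, 4], "turn": 0}, {"claw": -1, "travel": [0, 0, 2.5], "turn": 0}])

```text
time: 6.38
ee_pos: [0.45, 0.3004, 0.2385]
tcp_rot: [-179.8, -0.2, 171.5]
wrist_force: [-0.4, 0.5, -2.4]
opening: 0.0433
```

Request:
move_arm(commands=[{"claw": -1, "travel": [0, 0, 0.3], "turn": 0}, {"claw": -1, "travel": [0, 0, 0], "turn": 0}, {"claw": -1, "travel": [0, 0, 0], "turn": 0}])

```text
time: 6.63
ee_pos: [0.4512, 0.3015, 0.2414]
tcp_rot: [179.9, 0.1, 171.5]
wrist_force: [0.5, 0.2, -0.5]
opening: 0.0429
```

Request:
move_arm(commands=[{"claw": -1, "travel": [0, 0, 0.3], "turn": 0}, {"claw": -1, "travel": [0, 0, 0], "turn": 0}])

```text
time: 6.8
ee_pos: [0.4512, 0.302, 0.2384]
tcp_rot: [179.9, 0.1, 171.5]
wrist_force: [0.2, -0.2, -1.8]
opening: 0.0436
```

Request:
move_arm(commands=[{"claw": -1, "travel": [0, 0, 0.3], "turn": 0}, {"claw": -1, "travel": [0, 0, 0], "turn": 0}])

```text
time: 6.97
ee_pos: [0.4508, 0.302, 0.234]
tcp_rot: [180.0, 0.0, 171.5]
wrist_force: [0.0, 0.7, -3.3]
opening: 0.0429
```

Request:
move_arm(commands=[{"claw": -1, "travel": [0, 0, 0.2], "turn": 0}, {"claw": -1, "travel": [0, 0, 0], "turn": 0}, {"claw": -1, "travel": [0, 0, 0], "turn": 0}, {"claw": -1, "travel": [0, 0, 0], "turn": 0}])

```text
time: 7.3
ee_pos: [0.4507, 0.302, 0.2317]
tcp_rot: [-180.0, -0.0, 171.5]
wrist_force: [0.3, -0.1, -1.8]
opening: 0.0437
```

Request:
move_arm(commands=[{"claw": -1, "travel": [0, 0, 0.2], "turn": 0}, {"claw": -1, "travel": [0, 0, 0], "turn": 0}, {"claw": -1, "travel": [0, 0, 0], "turn": 0}, {"claw": -1, "travel": [0, 0, 0], "turn": 0}])

```text
time: 7.63
ee_pos: [0.4507, 0.302, 0.2297]
tcp_rot: [-180.0, -0.0, 171.5]
wrist_force: [0.4, 0.1, -2.5]
opening: 0.0432
```

```bash
python3 - <<'E'
from h import *
cv2.imwrite('pics/s4.png',cv2.resize(viewer.camera('scene')[130:260,290:480],None,fx=4,fy=4))
E
```

```text
(no output)
```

View pics/s4.png

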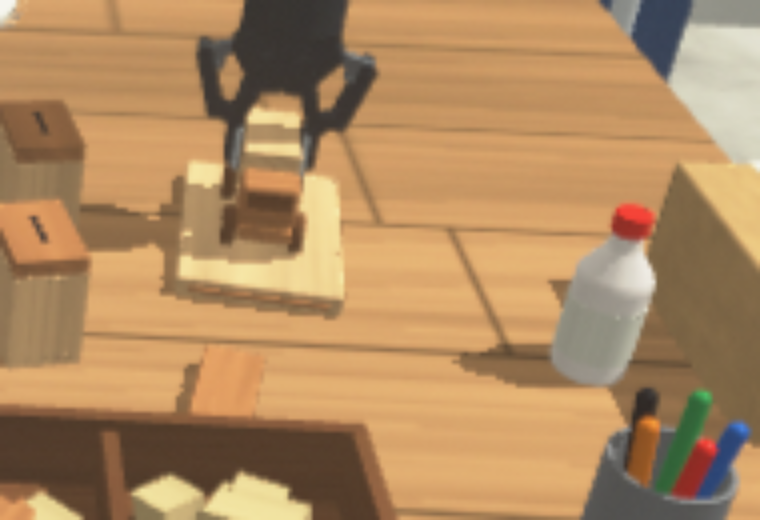

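Request:
move_arm(commands=[{"claw": -1, "travel": [0, 0, 0.2], "turn": 0}, {"claw": -1, "travel": [0, 0, 0], "turn": 0}, {"claw": -1, "travel": [0, 0, 0], "turn": 0}])

```text
time: 7.93
ee_pos: [0.4505, 0.302, 0.2292]
tcp_rot: [180.0, 0.0, 171.5]
wrist_force: [-5.8, -2.0, 10.5]
opening: 0.0436
```

Request:
move_arm(commands=[{"claw": -1, "travel": [0, 0, 0.2], "turn": 0}, {"claw": -1, "travel": [0, 0, 0], "turn": 0}, {"claw": -1, "travel": [0, 0, 0], "turn": 0}])

```text
time: 8.18
ee_pos: [0.4504, 0.302, 0.2291]
tcp_rot: [179.9, 0.1, 171.5]
wrist_force: [-10.9, -5.6, 24.9]
opening: 0.0433
```

Request:
move_arm(commands=[{"claw": -1, "travel": [0, 0, -0.3], "turn": 0}, {"claw": -1, "travel": [0, 0, 0], "turn": 0}, {"claw": 0.2, "travel": [0, 0, 0], "turn": 0}, {"claw": 1, "travel": [0, 0, 0], "turn": 0}, {"claw": 1, "travel": [0, 0, 0], "turn": 0}])

```text
time: 8.6
ee_pos: [0.4507, 0.302, 0.2283]
tcp_rot: [-180.0, -0.0, 171.5]
wrist_force: [0.2, -0.3, 0.7]
opening: 0.0734
```

Request:
move_arm(commands=[{"claw": 1, "travel": [0, 0, 0], "turn": 0}, {"claw": 1, "travel": [0, 0, 0], "turn": 0}, {"claw": 1, "travel": [0, 0, -1], "turn": 0}, {"claw": 1, "travel": [0, 0, -4], "turn": 0}, {"claw": 1, "travel": [0, 0, -4], "turn": 0}])

```text
time: 9.02
ee_pos: [0.4501, 0.3016, 0.3187]
tcp_rot: [-179.9, -0.2, 171.5]
wrist_force: [0.9, 1.5, 0.9]
opening: 0.0852
```

Request:
move_arm(commands=[{"claw": 1, "travel": [0, 0, -4], "turn": 0}, {"claw": 1, "travel": [0, 0, 0], "turn": 0}, {"claw": 1, "travel": [0, 0, 0], "turn": 0}])

```text
time: 9.27
ee_pos: [0.451, 0.3022, 0.3622]
tcp_rot: [179.8, 0.2, 171.5]
wrist_force: [-0.1, 0.9, -0.3]
opening: 0.0857
```

```bash
python3 - <<'E'
from h import *
plan(.4504,.1195,.22,188.5)
cv2.imwrite('pics/s5.png',cv2.resize(viewer.camera('scene')[130:260,290:480],None,fx=4,fy=4))
cv2.imwrite('pics/w5.png',viewer.camera('wrist'))
E
```

```text
t 9.27 pos [0.451  0.3022 0.3622] rpy [179.79   0.23 171.54] op 0.0857
turn first -16.96 total cm [  2.76 -18.06  -1.25] rows 5 each [ 0.551 -3.612 -0.25 ]
```

View pics/s5.png

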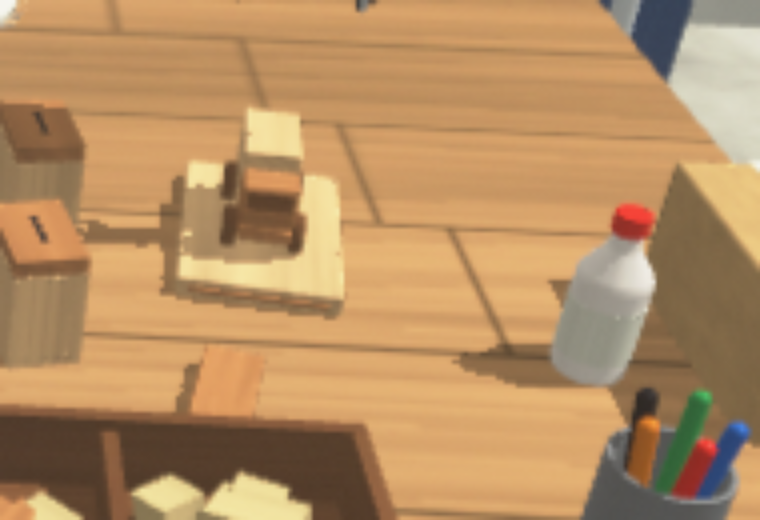

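View pics/w5.png

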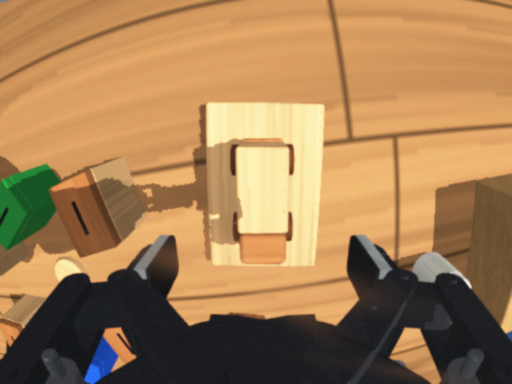

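Request:
move_arm(commands=[{"claw": 1, "travel": [0, 0, 0], "turn": -5.7}, {"claw": 1, "travel": [0, 0, 0], "turn": -5.7}, {"claw": 1, "travel": [0, 0, 0], "turn": -5.6}, {"claw": 1, "travel": [0.5, -3.6, 0], "turn": 0}, {"claw": 1, "travel": [0.5, -3.6, 0], "turn": 0}])

```text
time: 9.78
ee_pos: [0.451, 0.2294, 0.3564]
tcp_rot: [-179.9, -0.2, -171.2]
wrist_force: [1.0, -0.7, 0.4]
opening: 0.0856
```

Request:
move_arm(commands=[{"claw": 1, "travel": [0.6, -3.6, 0], "turn": 0}, {"claw": 1, "travel": [0.6, -3.6, 0], "turn": 0}, {"claw": 1, "travel": [0.6, -3.6, 0], "turn": 0}, {"claw": 1, "travel": [0, 0, 0], "turn": 0}, {"claw": 1, "travel": [0, 0, 0], "turn": 0}])

```text
time: 10.2
ee_pos: [0.4495, 0.1182, 0.3576]
tcp_rot: [-180.0, -0.1, -171.6]
wrist_force: [0.6, -0.2, -0.2]
opening: 0.0852
```

```bash
python3 - <<'E'
from h import *
plan(.4504,.1195,.065,188.5)
cv2.imwrite('pics/w6.png',viewer.camera('wrist'))
E
```

```text
t 10.2 pos [0.4495 0.1182 0.3576] rpy [-1.7999e+02 -1.0000e-01 -1.7165e+02] op 0.0852
turn first -0.15 total cm [-0.11  0.11 13.79] rows 4 each [-0.027  0.028  3.448]
```

View pics/w6.png

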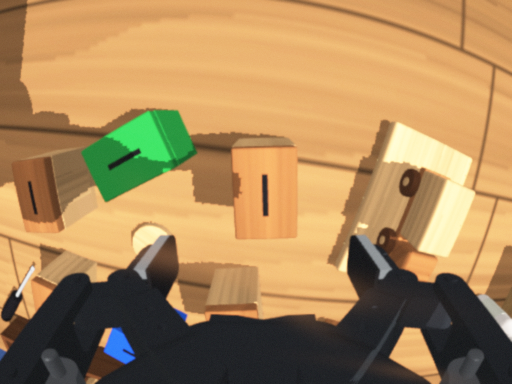

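Request:
move_arm(commands=[{"claw": 1, "travel": [0, 0.1, 4], "turn": 0}, {"claw": 1, "travel": [-0.1, 0, 4], "turn": 0}, {"claw": 1, "travel": [0, 0, 3.5], "turn": 0}, {"claw": 1, "travel": [0, 0, 2], "turn": 0}, {"claw": 1, "travel": [0, 0, 0.3], "turn": 0}])

```text
time: 10.67
ee_pos: [0.4488, 0.1218, 0.2157]
tcp_rot: [-180.0, -0.4, -171.4]
wrist_force: [-1.1, 0.1, -0.2]
opening: 0.0851
```

Request:
move_arm(commands=[{"claw": 1, "travel": [0, 0, 0], "turn": 0}, {"claw": -1, "travel": [0, 0, 0], "turn": 0}, {"claw": -1, "travel": [0, 0, 0], "turn": 0}, {"claw": -1, "travel": [0, 0, 0], "turn": 0}, {"claw": -1, "travel": [0, 0, 0], "turn": 0}], squeeze=50)

```text
time: 11.08
ee_pos: [0.4512, 0.1213, 0.2226]
tcp_rot: [180.0, 0.2, -171.4]
wrist_force: [0.0, -0.5, 6.9]
opening: 0.0536
```

Request:
move_arm(commands=[{"claw": -1, "travel": [0, 0, 0], "turn": 0}, {"claw": -1, "travel": [0, 0, 0], "turn": 0}])

```text
time: 11.25
ee_pos: [0.4511, 0.1212, 0.2226]
tcp_rot: [180.0, 0.2, -171.4]
wrist_force: [-1.7, 1.1, 5.9]
opening: 0.0535
```

Request:
move_arm(commands=[{"claw": -1, "travel": [0, 0, -0.5], "turn": 0}, {"claw": -1, "travel": [0, 0, -1], "turn": 0}, {"claw": -1, "travel": [0, 0, -0.5], "turn": 0}, {"claw": -1, "travel": [0, 0, 0], "turn": 0}, {"claw": -1, "travel": [0, 0, 0], "turn": 0}])

```text
time: 11.67
ee_pos: [0.4507, 0.121, 0.2412]
tcp_rot: [180.0, 0.1, -171.5]
wrist_force: [-0.3, 0.4, -1.4]
opening: 0.0536
```

Request:
move_arm(commands=[{"claw": -1, "travel": [0, 0, 0], "turn": 0}, {"claw": -1, "travel": [0, 0, 0], "turn": 0}, {"claw": -1, "travel": [0, 0, 0], "turn": 0}])

```text
time: 11.92
ee_pos: [0.4504, 0.121, 0.2403]
tcp_rot: [-180.0, -0.0, -171.5]
wrist_force: [-0.4, 0.3, -2.3]
opening: 0.0535
```

Request:
move_arm(commands=[{"claw": -1, "travel": [0, 0, 0], "turn": 0}, {"claw": -1, "travel": [0, 0, 0], "turn": 0}])

```text
time: 12.08
ee_pos: [0.4505, 0.121, 0.2405]
tcp_rot: [-180.0, -0.0, -171.5]
wrist_force: [-1.4, 0.3, -2.3]
opening: 0.0537
```

Request:
move_arm(commands=[{"claw": -1, "travel": [0, 0, 0.7], "turn": 0}, {"claw": -1, "travel": [0, 0, 0.7], "turn": 0}, {"claw": -1, "travel": [0, 0, 0.3], "turn": 0}, {"claw": -1, "travel": [0, 0, 0], "turn": 0}, {"claw": -1, "travel": [0, 0, 0], "turn": 0}])

```text
time: 12.5
ee_pos: [0.4504, 0.1209, 0.2231]
tcp_rot: [-180.0, -0.0, -171.5]
wrist_force: [-0.9, -0.3, -3.0]
opening: 0.0537
```

Request:
move_arm(commands=[{"claw": -1, "travel": [0, 0, 0], "turn": 0}, {"claw": -1, "travel": [0, 0, 0], "turn": 0}])

```text
time: 12.67
ee_pos: [0.4505, 0.121, 0.2234]
tcp_rot: [-180.0, -0.0, -171.5]
wrist_force: [0.5, 0.1, -3.2]
opening: 0.0539
```

Request:
move_arm(commands=[{"claw": -1, "travel": [0, 0, 0.1], "turn": 0}, {"claw": -1, "travel": [0, 0, 0], "turn": 0}, {"claw": 0.2, "travel": [0, 0, 0], "turn": 0}, {"claw": 1, "travel": [0, 0, 0], "turn": 0}, {"claw": 1, "travel": [0, 0, 0], "turn": 0}])

```text
time: 13.08
ee_pos: [0.4507, 0.121, 0.2228]
tcp_rot: [180.0, 0.0, -171.5]
wrist_force: [0.1, -0.1, 0.7]
opening: 0.0758
```

Request:
move_arm(commands=[{"claw": 1, "travel": [0, 0, 0], "turn": 0}, {"claw": 1, "travel": [0, 0, -2], "turn": 0}, {"claw": 1, "travel": [0, 0, -4], "turn": 0}, {"claw": 1, "travel": [0, 0, -4], "turn": 0}, {"claw": 1, "travel": [0, 0, -2], "turn": 0}])

```text
time: 13.5
ee_pos: [0.4507, 0.121, 0.3473]
tcp_rot: [180.0, 0.3, -171.5]
wrist_force: [0.6, -0.3, 1.1]
opening: 0.0856
```

```bash
python3 - <<'E'
from h import *
plan(.6121,.1107,.19,191.8)
E
```

```text
t 13.5 pos [0.4507 0.121  0.3473] rpy [ 179.97    0.26 -171.46] op 0.0856
turn first -3.26 total cm [-15.59  -4.31   0.26] rows 4 each [-3.897 -1.078  0.064]
```

Request:
move_arm(commands=[{"claw": 1, "travel": [0, 0, 0], "turn": -3.3}, {"claw": 1, "travel": [-3.9, -1.1, 0], "turn": 0}, {"claw": 1, "travel": [-3.9, -1.1, 0], "turn": 0}, {"claw": 1, "travel": [-3.9, -1.1, 0], "turn": 0}, {"claw": 1, "travel": [-3.9, -1.0, 0], "turn": 0}])

```text
time: 13.92
ee_pos: [0.6137, 0.1106, 0.3429]
tcp_rot: [-180.0, 0.1, -168.2]
wrist_force: [0.2, 0.2, 1.5]
opening: 0.0856
```

Request:
move_arm(commands=[{"claw": 1, "travel": [0, 0, 0], "turn": 0}, {"claw": 1, "travel": [0, 0, 0], "turn": 0}, {"claw": 1, "travel": [0, 0, 0], "turn": 0}])

```text
time: 14.17
ee_pos: [0.612, 0.1109, 0.3421]
tcp_rot: [180.0, -0.1, -168.2]
wrist_force: [-0.2, 0.4, 0.2]
opening: 0.0853
```

```bash
python3 - <<'E'
from h import *
plan(.6121,.1107,.065,191.8)
cv2.imwrite('pics/w7.png',viewer.camera('wrist'))
E
```

```text
t 14.17 pos [0.612  0.1109 0.3421] rpy [ 1.7999e+02 -8.0000e-02 -1.6817e+02] op 0.0853
turn first 0.03 total cm [-0.   -0.02 12.24] rows 3 each [-1.000e-03 -8.000e-03  4.081e+00]
```

View pics/w7.png

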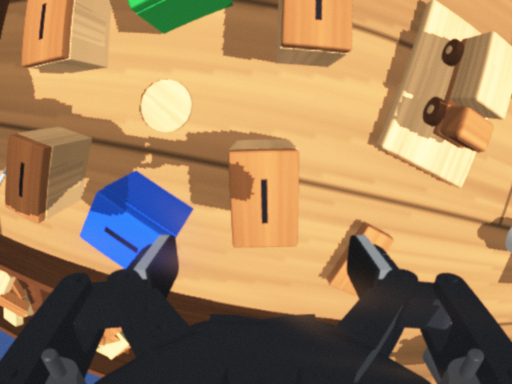

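Request:
move_arm(commands=[{"claw": 1, "travel": [0, 0, 4], "turn": 0}, {"claw": 1, "travel": [0, 0, 4], "turn": 0}, {"claw": 1, "travel": [0, 0, 2.7], "turn": 0}, {"claw": 1, "travel": [0, 0, 1.2], "turn": 0}, {"claw": 1, "travel": [0, 0, 0.3], "turn": 0}])

```text
time: 14.63
ee_pos: [0.6106, 0.111, 0.2196]
tcp_rot: [180.0, -0.1, -168.1]
wrist_force: [-0.2, 0.7, 0.1]
opening: 0.0856
```

Request:
move_arm(commands=[{"claw": 1, "travel": [0, 0, 0], "turn": 0}, {"claw": -1, "travel": [0, 0, 0], "turn": 0}, {"claw": -1, "travel": [0, 0, 0], "turn": 0}, {"claw": -1, "travel": [0, 0, 0], "turn": 0}, {"claw": -1, "travel": [0, 0, 0], "turn": 0}])

```text
time: 15.05
ee_pos: [0.6126, 0.1112, 0.2232]
tcp_rot: [180.0, 0.2, -168.1]
wrist_force: [-0.9, 1.0, 6.6]
opening: 0.0536
```

Request:
move_arm(commands=[{"claw": -1, "travel": [0, 0, 0], "turn": 0}, {"claw": -1, "travel": [0, 0, 0], "turn": 0}])

```text
time: 15.22
ee_pos: [0.6126, 0.1112, 0.2231]
tcp_rot: [180.0, 0.2, -168.1]
wrist_force: [-1.5, 1.5, 7.6]
opening: 0.0534
```

Request:
move_arm(commands=[{"claw": -1, "travel": [0, 0, -0.5], "turn": 0}, {"claw": -1, "travel": [0, 0, -1], "turn": 0}, {"claw": -1, "travel": [0, 0, -0.5], "turn": 0}, {"claw": -1, "travel": [0, 0, 0], "turn": 0}, {"claw": -1, "travel": [0, 0, 0], "turn": 0}])

```text
time: 15.63
ee_pos: [0.6122, 0.1109, 0.2411]
tcp_rot: [-180.0, 0.0, -168.2]
wrist_force: [0.5, 0.4, -4.2]
opening: 0.0533
```

Request:
move_arm(commands=[{"claw": -1, "travel": [0, 0, 0], "turn": 0}, {"claw": -1, "travel": [0, 0, 0], "turn": 0}, {"claw": -1, "travel": [0, 0, 0], "turn": 0}])

```text
time: 15.88
ee_pos: [0.612, 0.1109, 0.2402]
tcp_rot: [-180.0, -0.0, -168.2]
wrist_force: [-0.0, -0.4, -4.4]
opening: 0.053
```

Request:
move_arm(commands=[{"claw": -1, "travel": [0, 0, 0], "turn": 0}, {"claw": -1, "travel": [0, 0, 0], "turn": 0}])

```text
time: 16.05
ee_pos: [0.612, 0.1109, 0.2404]
tcp_rot: [-180.0, -0.0, -168.2]
wrist_force: [-0.3, 0.5, -4.3]
opening: 0.0537
```

Request:
move_arm(commands=[{"claw": -1, "travel": [0, 0, 0], "turn": 0}])

```text
time: 16.13
ee_pos: [0.612, 0.1109, 0.2405]
tcp_rot: [-180.0, -0.0, -168.2]
wrist_force: [-0.3, 0.1, -4.8]
opening: 0.0537
```

Request:
move_arm(commands=[{"claw": -1, "travel": [0, 0, 0], "turn": 0}])

```text
time: 16.22
ee_pos: [0.6121, 0.1109, 0.2407]
tcp_rot: [180.0, -0.0, -168.2]
wrist_force: [0.0, -0.4, -4.1]
opening: 0.0539
```

Request:
move_arm(commands=[{"claw": -1, "travel": [0, 0, 0], "turn": 0}])

```text
time: 16.3
ee_pos: [0.6121, 0.1109, 0.2407]
tcp_rot: [-180.0, 0.0, -168.2]
wrist_force: [-0.4, 0.3, -5.5]
opening: 0.0537
```

Request:
move_arm(commands=[{"claw": -1, "travel": [0, 0, 0], "turn": 0}])

```text
time: 16.38
ee_pos: [0.6121, 0.1109, 0.2407]
tcp_rot: [180.0, 0.0, -168.2]
wrist_force: [-0.0, -0.1, -5.0]
opening: 0.0538
```

Request:
move_arm(commands=[{"claw": -1, "travel": [0, 0, 0], "turn": 0}])

```text
time: 16.47
ee_pos: [0.6121, 0.1109, 0.2407]
tcp_rot: [-180.0, 0.0, -168.2]
wrist_force: [-0.0, -0.9, -5.6]
opening: 0.0534
```

Request:
move_arm(commands=[{"claw": -1, "travel": [0, 0, 0], "turn": 0}])

```text
time: 16.55
ee_pos: [0.6121, 0.1109, 0.2407]
tcp_rot: [180.0, 0.0, -168.2]
wrist_force: [0.3, -0.2, -4.8]
opening: 0.0538
```

Request:
move_arm(commands=[{"claw": -1, "travel": [0, 0, -2], "turn": 0}, {"claw": -1, "travel": [0, 0, -3.5], "turn": 0}, {"claw": -1, "travel": [0, 0, -3.5], "turn": 4}, {"claw": -1, "travel": [0, 0, -3], "turn": 4}, {"claw": -1, "travel": [0, 0, -1.5], "turn": 3.8}])

```text
time: 16.97
ee_pos: [0.612, 0.1109, 0.3804]
tcp_rot: [179.9, 0.3, 179.8]
wrist_force: [-1.2, 0.5, -4.3]
opening: 0.0536
```

Request:
move_arm(commands=[{"claw": -1, "travel": [0, 0, 0], "turn": 0}, {"claw": -1, "travel": [0, 0, 0], "turn": 0}])

```text
time: 17.13
ee_pos: [0.6123, 0.111, 0.3759]
tcp_rot: [180.0, 0.1, -179.8]
wrist_force: [1.1, 0.3, -5.8]
opening: 0.0536
```

```bash
python3 - <<'E'
from h import *
plan(.4537,-.352,.0784+.13,180,3.6)
E
```

```text
t 17.13 pos [0.6123 0.111  0.3759] rpy [ 1.7999e+02  8.0000e-02 -1.7984e+02] op 0.0536
turn first 0.16 total cm [ 15.86 -46.3    1.28] rows 14 each [ 1.133 -3.307  0.091]
```

Request:
move_arm(commands=[{"claw": -1, "travel": [0.6, -1.7, 0], "turn": 0.2}, {"claw": -1, "travel": [1.1, -3.3, 0], "turn": 0}, {"claw": -1, "travel": [1.1, -3.3, 0], "turn": 0}, {"claw": -1, "travel": [1.1, -3.3, 0], "turn": 0}, {"claw": -1, "travel": [1.1, -3.3, 0], "turn": 0}])

```text
time: 17.55
ee_pos: [0.5608, -0.0391, 0.3729]
tcp_rot: [180.0, -0.2, -180.0]
wrist_force: [1.1, -1.2, -4.5]
opening: 0.0533
```

Request:
move_arm(commands=[{"claw": -1, "travel": [1.1, -3.3, 0], "turn": 0}, {"claw": -1, "travel": [1.1, -3.3, 0], "turn": 0}, {"claw": -1, "travel": [1.1, -3.3, 0], "turn": 0}, {"claw": -1, "travel": [1.1, -3.3, 0], "turn": 0}, {"claw": -1, "travel": [1.1, -3.3, 0], "turn": 0}])

```text
time: 17.97
ee_pos: [0.5052, -0.2042, 0.3732]
tcp_rot: [179.9, -0.2, 180.0]
wrist_force: [1.0, -0.1, -4.3]
opening: 0.0535
```

Request:
move_arm(commands=[{"claw": -1, "travel": [1.1, -3.3, 0], "turn": 0}, {"claw": -1, "travel": [1.1, -3.3, 0], "turn": 0}, {"claw": -1, "travel": [1.1, -3.3, 0], "turn": 0}, {"claw": -1, "travel": [0.6, -1.7, 0], "turn": 0}, {"claw": -1, "travel": [0, 0, 0], "turn": 0}])

```text
time: 18.38
ee_pos: [0.4654, -0.3218, 0.3728]
tcp_rot: [179.9, -0.2, 179.8]
wrist_force: [0.4, 2.4, -4.6]
opening: 0.0539
```

Request:
move_arm(commands=[{"claw": -1, "travel": [0, 0, 0], "turn": 0}, {"claw": -1, "travel": [0, 0, 0], "turn": 0}])

```text
time: 18.55
ee_pos: [0.4669, -0.3184, 0.374]
tcp_rot: [179.9, -0.1, 179.9]
wrist_force: [1.0, -0.4, -4.9]
opening: 0.0536
```

```bash
python3 - <<'E'
from h import *
plan(.4537,-.352,.0784,180,3.6)
cv2.imwrite('pics/w8.png',viewer.camera('wrist'))
cv2.imwrite('pics/t8.png',viewer.camera('top'))
E
```

```text
t 18.55 pos [ 0.4669 -0.3184  0.374 ] rpy [ 1.7990e+02 -1.1000e-01  1.7991e+02] op 0.0536
turn first -0.09 total cm [ 1.32 -3.36 14.09] rows 5 each [ 0.265 -0.673  2.818]
```

View pics/w8.png

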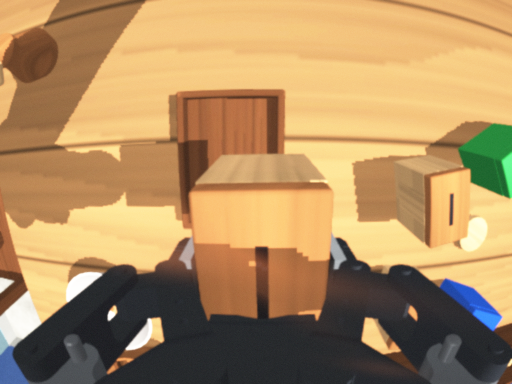

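View pics/t8.png

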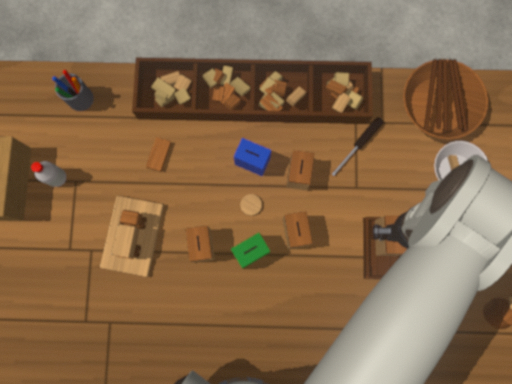

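Request:
move_arm(commands=[{"claw": -1, "travel": [0.6, -1.6, 0], "turn": 0}, {"claw": -1, "travel": [0.7, -1.7, 0], "turn": 0}, {"claw": -1, "travel": [0, 0, 2], "turn": 0}, {"claw": -1, "travel": [0, 0, 3], "turn": 0}, {"claw": -1, "travel": [0, 0, 3], "turn": 0}])

```text
time: 19.07
ee_pos: [0.4543, -0.3511, 0.2954]
tcp_rot: [-179.9, 0.1, 179.9]
wrist_force: [1.3, -0.6, -5.8]
opening: 0.0535
```

Request:
move_arm(commands=[{"claw": -1, "travel": [0, 0, 2.5], "turn": 0}, {"claw": -1, "travel": [0, 0, 1.5], "turn": 0}, {"claw": -1, "travel": [0, 0, 0.8], "turn": 0}, {"claw": -1, "travel": [0, 0, 0], "turn": 0}, {"claw": -1, "travel": [0, 0, 0], "turn": 0}])

```text
time: 19.48
ee_pos: [0.4543, -0.3512, 0.2483]
tcp_rot: [-180.0, 0.0, 179.9]
wrist_force: [0.5, 0.8, -4.5]
opening: 0.0539
```

```bash
python3 - <<'E'
from h import *
plan(.4537,-.352,.0784,180,3.6)
cv2.imwrite('pics/s9.png',cv2.resize(viewer.camera('scene')[120:220,90:220],None,fx=5,fy=5))
E
```

```text
t 19.48 pos [ 0.4543 -0.3512  0.2483] rpy [-1.7999e+02  2.0000e-02  1.7991e+02] op 0.0539
turn first -0.09 total cm [ 0.06 -0.08  1.52] rows 1 each [ 0.056 -0.078  1.518]
```

View pics/s9.png

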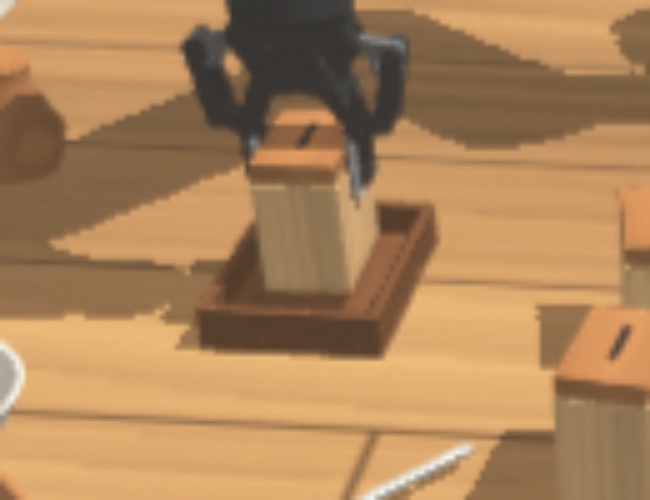

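Inside the tray, upright. Measured z overshoots after stops, so I creep down.

Request:
move_arm(commands=[{"claw": -1, "travel": [0, 0, 0.5], "turn": 0}, {"claw": -1, "travel": [0, 0, 0.3], "turn": 0}, {"claw": -1, "travel": [0, 0, 0], "turn": 0}, {"claw": -1, "travel": [0, 0, 0], "turn": 0}, {"claw": -1, "travel": [0, 0, 0], "turn": 0}])

```text
time: 19.95
ee_pos: [0.4539, -0.3517, 0.2399]
tcp_rot: [-180.0, 0.0, 179.8]
wrist_force: [-0.9, 0.0, -5.3]
opening: 0.054
```

Request:
move_arm(commands=[{"claw": -1, "travel": [0, 0, 0.2], "turn": 0}, {"claw": -1, "travel": [0, 0, 0], "turn": 0}, {"claw": -1, "travel": [0, 0, 0], "turn": 0}])

```text
time: 20.2
ee_pos: [0.4538, -0.3517, 0.2376]
tcp_rot: [180.0, -0.0, 179.8]
wrist_force: [-0.9, 0.4, -5.3]
opening: 0.0537
```

Request:
move_arm(commands=[{"claw": -1, "travel": [0, 0, 0.2], "turn": 0}, {"claw": -1, "travel": [0, 0, 0], "turn": 0}, {"claw": -1, "travel": [0, 0, 0.1], "turn": 0}, {"claw": -1, "travel": [0, 0, 0], "turn": 0}])

```text
time: 20.53
ee_pos: [0.4538, -0.3516, 0.2345]
tcp_rot: [180.0, -0.0, 179.8]
wrist_force: [0.8, -0.1, -4.1]
opening: 0.0533
```

Request:
move_arm(commands=[{"claw": -1, "travel": [0, 0, 0.1], "turn": 0}, {"claw": -1, "travel": [0, 0, 0], "turn": 0}, {"claw": -1, "travel": [0, 0, 0], "turn": 0}])

```text
time: 20.78
ee_pos: [0.4538, -0.3516, 0.2336]
tcp_rot: [180.0, -0.0, 179.8]
wrist_force: [-0.4, -0.8, -5.5]
opening: 0.0535
```

Request:
move_arm(commands=[{"claw": -1, "travel": [0, 0, 0.1], "turn": 0}, {"claw": -1, "travel": [0, 0, 0], "turn": 0}, {"claw": -1, "travel": [0, 0, 0], "turn": 0}])

```text
time: 21.03
ee_pos: [0.4538, -0.3517, 0.2332]
tcp_rot: [-180.0, 0.0, 179.8]
wrist_force: [-1.9, 2.1, 0.9]
opening: 0.0536
```

Request:
move_arm(commands=[{"claw": -1, "travel": [0, 0, 0], "turn": 0}, {"claw": 0.1, "travel": [0, 0, 0], "turn": 0}, {"claw": 1, "travel": [0, 0, 0], "turn": 0}, {"claw": 1, "travel": [0, 0, 0], "turn": 0}, {"claw": 1, "travel": [0, 0, 0], "turn": 0}])

```text
time: 21.45
ee_pos: [0.454, -0.3518, 0.2328]
tcp_rot: [-180.0, 0.0, 179.8]
wrist_force: [-0.7, 0.1, 0.2]
opening: 0.0853
```

Request:
move_arm(commands=[{"claw": 1, "travel": [0, 0, -1], "turn": 0}, {"claw": 1, "travel": [0, 0, -3], "turn": 0}, {"claw": 1, "travel": [0, 0, -4], "turn": 0}, {"claw": 1, "travel": [0, 0, -4], "turn": 0}, {"claw": 1, "travel": [0, 0, -3], "turn": 0}])

```text
time: 21.87
ee_pos: [0.4536, -0.3514, 0.3869]
tcp_rot: [-179.9, 0.1, 179.8]
wrist_force: [0.6, -0.3, 1.1]
opening: 0.0855
```

Request:
move_arm(commands=[{"claw": 1, "travel": [0, 0, 0], "turn": 0}, {"claw": 1, "travel": [0, 0, 0], "turn": 0}, {"claw": 1, "travel": [0, 0, 0], "turn": 0}])

```text
time: 22.12
ee_pos: [0.4539, -0.3517, 0.3827]
tcp_rot: [-180.0, 0.0, 179.8]
wrist_force: [0.6, -0.6, -0.2]
opening: 0.0858
```

```bash
python3 - <<'E'
from h import *
plan(.4537,-.352,.0784,180,3.6)
cv2.imwrite('pics/s10.png',viewer.camera('scene'))
cv2.imwrite('pics/w10.png',viewer.camera('wrist'))
E
```

```text
t 22.12 pos [ 0.4539 -0.3517  0.3827] rpy [-179.99    0.    179.84] op 0.0858
turn first -0.16 total cm [ 0.02 -0.03 14.96] rows 5 each [ 0.004 -0.007  2.991]
```

View pics/s10.png

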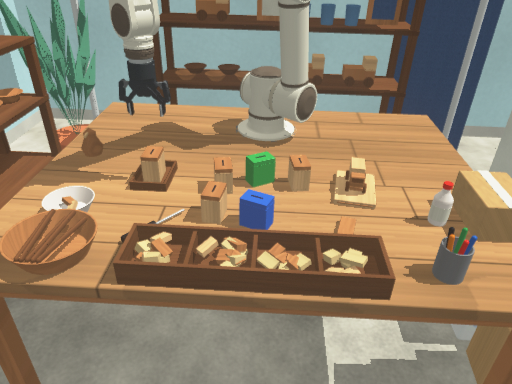

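View pics/w10.png

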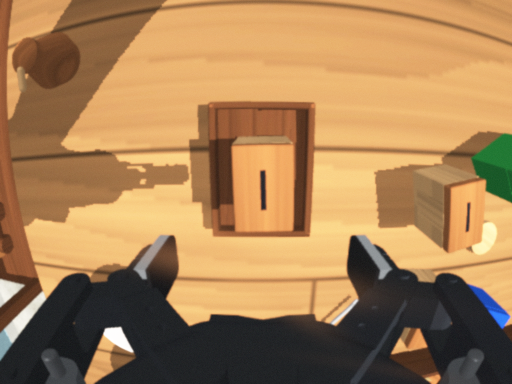

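```bash
python3 - <<'E'
from workcell import bot
print(bot.job_done())
E
```

```text
the job is handed in; nothing more can be done
None
```

The job is handed in, about 22 s into the 72 s allowed. The truck is on the plank and the full money box is in the tray.

- **Truck:** I moved it from the tray to the plank and stood it on its wheels. The last pictures show it upright and clear of the gripper. While setting it down I pressed it onto the plank with about 25 N for a moment, then backed off before letting go.
- **Weighing:** The near-left box read about 2.3–3.2 N on the wrist, so I took it as empty and put it back in place. The far-left box averaged about 4.8 N (about 0.48 kg), so I took it as the full one. I did not lift or touch the other two boxes. The wrist readings scatter by about 0.5 N, but the heavy box is well clear of the 2.65 N an empty one can weigh.
- **Full box:** I lowered it into the middle of the tray until the reading showed it had touched down. It was within about 1 mm of the expected height when I let go.
- **Final pictures:** The box in the tray, the truck and the three other boxes all stand upright. By eye, the boxes and the disc, offcut and screwdriver look unmoved, and the gripper was open and about 10 cm above the box when I handed in. I did not re-measure their positions, and no check failed or disagreed.

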